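# Sort the vials and fittings after a rig run

### The job

Clear up after the rig run: stand the two glass vials upright in the white vial rack, one in each bay; lay the two hexagonal steel fittings in the blue tray, one on the floor of each compartment; and lay the steel collar flat in the round dish. The vials are glass, so never tip them over or drop them, and leave the reagent bottle and the wrench where they are.

Things in the scene. Friction and masses are not known exactly. Their poses are not given: they have to be found in the camera images.
- vial_tall_center (a point): the taller of two amber glass sample vials with a black screw cap and paper band, standing upright: a straight cylinder 30 mm in diameter and 88 mm tall; the point is at its centre, half-way up (44 mm above its foot); z is up along the vial. About 60 g.
- vial_short_center (a point): the shorter amber glass sample vial with a black screw cap, standing upright: 30 mm in diameter and 66 mm tall; the point is at its centre, 33 mm above its foot; z is up along the vial. About 60 g.
- union_center (a point): steel straight tube union, a slim hexagonal bar with a nut at each end and grooves between: 72 mm long, 24 mm high, 26 mm wide; the point is at its centre, 12 mm above its underside. Lies on the bench on a flat, its long axis (this point's x axis) level; pinch it from above across its long sides (along this y axis). About 150 g.
- nut_center (a point): steel coupling nut, a short thick plain hexagon with a dark hole in each end: 36 mm long, 30 mm high, 33 mm wide; the point is at its centre, 15 mm above its underside. Lies on the bench on a flat, its long axis (this point's x axis) level; pinch it from above across its long sides (along this y axis). About 140 g.
- collar_center (a point): steel collar, a flat ring lying on its face: 44 mm outside diameter, 26 mm hole, 16 mm high; the point is on its axis, 8 mm above its underside; z is its axis. About 90 g.
- rack: vial rack, a low white plastic block fixed to the bench, 62 mm (x) by 136 mm (y) and 15 mm high, with two square bays, each 46 mm wide and 12 mm deep, in a row along its y axis: bay centres at y = +35 mm and -35 mm. Bay floors are 3 mm above the bench. Origin at the centre of its underside, z up.
- tray: fittings tray, a low blue plastic tray fixed to the bench, 100 mm (x) by 196 mm (y) and 12 mm high, walls 4 mm; a wall across the middle makes two compartments, each about 92 mm square, centres at y = +49 mm and -49 mm. Floor 4 mm above the bench. Origin at the centre of its underside, z up.
- dish: round white ceramic dish fixed to the bench, 110 mm across outside, about 100 mm inside, rim 14 mm high, floor 3 mm above the bench. Origin at the centre of its underside, z up.
- reagent: bystander: white plastic reagent bottle with a blue cap standing beyond the work, 68 mm in diameter, 170 mm tall; origin at the centre of its foot. Not to be moved.
- wrench: bystander: steel wrench 190 mm long lying on the bench beyond the work, along its x axis; origin under its middle. Not to be moved.
Things that resemble listed ones, but are neither listed nor needed, are in the scene too. Leave any pink look-alike of the part that bears union_center alone.

How it is judged (in metres and radians):
At the end, for the whole second after the job is handed in: Vials upright (0.1 rad) on the floors of different rack bays, within 12 mm of their centres; union and nut on the floors of different tray compartments, inside the walls; collar flat (0.15 rad) on the dish floor; all released and at rest (((x of vial_tall_center in the frame of rack between -0.012 and 0.012 m and y of vial_tall_center in the frame of rack between 0.023 and 0.047 m and z of vial_tall_center in the frame of rack below 0.052 m and x of vial_short_center in the frame of rack between -0.012 and 0.012 m and y of vial_short_center in the frame of rack between -0.047 and -0.023 m and z of vial_short_center in the frame of rack below 0.041 m) or (x of vial_tall_center in the frame of rack between -0.012 and 0.012 m and y of vial_tall_center in the frame of rack between -0.047 and -0.023 m and z of vial_tall_center in the frame of rack below 0.052 m and x of vial_short_center in the frame of rack between -0.012 and 0.012 m and y of vial_short_center in the frame of rack between 0.023 and 0.047 m and z of vial_short_center in the frame of rack below 0.041 m)) and angle between each of vial_tall_center, vial_short_center's own z axis and vertical below 0.1 rad and ((x of union_center in the frame of tray between -0.046 and 0.046 m and y of union_center in the frame of tray between 0.007 and 0.091 m and z of union_center in the frame of tray below 0.02 m and x of nut_center in the frame of tray between -0.046 and 0.046 m and y of nut_center in the frame of tray between -0.091 and -0.007 m and z of nut_center in the frame of tray below 0.026 m) or (x of union_center in the frame of tray between -0.046 and 0.046 m and y of union_center in the frame of tray between -0.091 and -0.007 m and z of union_center in the frame of tray below 0.02 m and x of nut_center in the frame of tray between -0.046 and 0.046 m and y of nut_center in the frame of tray between 0.007 and 0.091 m and z of nut_center in the frame of tray below 0.026 m)) and horizontal distance between collar_center and dish below 0.033 m and z of collar_center in the frame of dish below 0.017 m and angle between collar_center's own z axis and vertical below 0.15 rad and linear speed of each of vial_tall, vial_short, union, nut, collar below 0.02 m/s); the robot touches nothing.
It fails at once if a glass vial is tipped over (more than 0.7 rad from upright) (angle between any of vial_tall_center, vial_short_center's own z axis and vertical above 0.7 rad).
It fails at once if a glass vial is let go more than about 35 mm above the bench ((height (world z) of vial_tall_center above 0.08 m and contact force between the fingers and vial_tall below 0.02 N) or (height (world z) of vial_short_center above 0.069 m and contact force between the fingers and vial_short below 0.02 N)).
It fails at once if the reagent bottle or the wrench is pushed from its place (more than 20 mm) (distance of any of reagent, wrench from where it was at the start of the episode above 0.02 m).
It also fails if it takes over 120 s, if anything falls off the work surface, if the arm or the gripper's body presses on something with over 40 N, if the wrist force passes 120 N, or if a joint passes its speed limit or range.

### The arm

A 7-joint arm with a two-finger parallel gripper is mounted at the origin on the work surface. World frame = base frame: x ahead of the robot, y to its left, z up, the work surface at z = 0. Lengths are in mm, angles in rad, forces in N, time in s.
With the tool pointing down it reaches from about 400 to 850 mm from the base axis. Payload 4.5 kg.
Tool frame: the origin (TCP) lies midway between the tips of the shut fingers; the grasp point (between the pads) lies 19 mm behind it; z points along the fingers, x is the direction in which the jaws open and shut, and the axes are right-handed (so a half turn about z gives the same grasp; the last joint's range is limited). The gripper opens to 85 mm and grips with 20 to 120 N. Pads are 22 mm wide; open, the fingers measure 114 mm over their backs; the gripper's body (76 mm by 85 mm) begins 54 mm behind the grasp point. The pads swing forward as they close: fully open they stand 13 mm farther back than shut.
Start: joints at [-1.294, 0.689, -0.195, 1.565, 0.157, 0.902, -0.215], TCP at [150.242, 606.697, 231.317] pointing down, gripper open.
Joint ranges: [-3.01, 3.01], [-0.46, 2.08], [-1.47, 1.51], [0.13, 2.56], [-1, 4.14], [0.04, 2.09], [-2.66, 2.66]. Speed limits (rad/s): [2.57, 2.57, 3.14, 3.14, 3.14, 3.14, 3.14].

### API

Orientations are given as a unit quaternion [w, x, y, z].
In Python, from workcell import * gives the robot as it stands.
- The arm moves only by the tool step_arm, never from a script. Its arguments are lists of equal length, an entry for each row: "offset": the shift along the world's x, y, z in m, a list of three; "spin": the turn about the world's z in degrees; "grip": the opening, from 0 (shut) to 1 (fully open). A call has 1 to 5 rows; each row is the pose to reach, as a shift and turn from the pose measured when the call began; what a row does not reach only later rows make up. A row lasts 1/10 s, in which the tool goes at most 50 mm and 8.59 degrees, less where a joint would pass 70% of its speed; a pose out of reach is approached as far as the arm can. A call with a gripper value outside its range is refused whole. The fingers move at their own pace and stop on an object; the grip force is fixed at half the most. Time passes only in rows, so rows that repeat a pose let the fingers close. It gives the time, the measured TCP pose, the force and the opening at its end, in the units of the state.
- sense(): the state, without advancing time (a new reading comes with each control period).
- snapshot(name): name is "scene" or "top" or "wrist"; returns (picture, depth): 480x640x3 uint8, red, green, blue; 480x640 float32, mm along the optical axis (not along the pixel's ray), 0 where there is no reading.
- calibration(name): a dict with "fov_y" (degrees; the focal length in pixels is half the picture's height over the tangent of half this angle, whatever the lens; pixels are square), "cx", "cy" (the principal point, pixels), "k1" (the pictures are not rectified: a ray, as slopes to the right and down, at radius r is drawn at 1 + k1 r^2 times it, then the intrinsics apply), "world_to_cam" (4x4, takes a point from world to camera coordinates); the wrist camera has in their place "hand_eye" (4x4, takes a point from camera to tool coordinates, whose origin is the TCP and whose axes are the tool frame's). Camera axes: x right, y up, looking along -z (the intrinsics and any distortion apply to the point x, -y, -z); pixel columns grow to the right and rows downward; lengths in mm; the calibration is good to about 2 mm. A picture is of the moment at which its call begins: read the wrist's pose just before it. calibration takes no time and is no camera call.
- sign_off(): hands the job in, once; it reports no verdict.
The state is a dict: "clock": time; "qpos": joint angles; "qd": joint speeds; "joint_torque": joint torques, N m; "eef_pos": TCP position; "eef_rot": TCP orientation; "contact_force": force on the tool from outside, world axes, zero at the start; "ft_torque": the same for the moment, N m; "width": finger opening in mm.
Only numpy, scipy, OpenCV 4.12 (cv2) and the standard library are available. Lean on these libraries where they do the work, as an engineer would, in place of code of your own. Each camera call takes 0.05 s, during which the arm holds its last target. There are 200 camera calls.

## Working session

There is one attempt and no reset: what is moved stays moved. The work goes in short steps, Python scripts to look and compute and a tool call to move; the robot and the scene stay as the last step left them, time stands still between calls to the robot, and variables do not carry over. Pictures are saved under pics/ and viewed, about 12 in all and at most 16, crops included, and the job is handed in when it is done.

Besides the shell and the picture viewer there is one more tool, called after ">>>" in YAML: its name, and indented under it one key for each argument. step_arm: Moves the arm, as the interface text tells. Its arguments: {"type":"object","properties":{"offset":{"type":"array"},"spin":{"type":"array"},"grip":{"type":"array"}},"required":["offset","spin","grip"]}

```bash
ls; mkdir -p pics
python3 - <<'E'
from workcell import *
import cv2, numpy as np
s=sense(); print(s['clock'],s['eef_pos'],s['eef_rot'],s['width'])
for n in ("scene","top"):
    p,d=snapshot(n); cv2.imwrite(f"pics/{n}0.png",p[:,:,::-1]); np.savez(f"{n}0.npz",p=p,d=d)
    c=calibration(n); print(n,c)
print(calibration("wrist"))
E
```

```text
pics
0.0 [150.13146866 606.03681968 230.47749722] [ 6.13397398e-04  7.87504093e-01  6.16308729e-01 -6.91010398e-04] 85.43358430410889
scene {'fov_y': 51.7519338403203, 'cx': 320.09874599379856, 'cy': 244.38029817332796, 'k1': -0.0525499744360816, 'world_to_cam': array([[-2.98303975e-01,  9.54358930e-01,  1.46209514e-02,
         1.51299461e+02],
       [-6.70208816e-01, -2.20344721e-01,  7.08708930e-01,
         3.36728071e+02],
       [ 6.79584345e-01,  2.01611600e-01,  7.05349474e-01,
        -1.45118419e+03],
       [ 0.00000000e+00,  0.00000000e+00,  0.00000000e+00,
         1.00000000e+00]])}
top {'fov_y': 53.2242704922968, 'cx': 319.6437848671541, 'cy': 241.09721588650655, 'k1': -0.034123842617545475, 'world_to_cam': array([[ 9.80709030e-03, -9.99841434e-01, -1.48636236e-02,
         1.17858439e+01],
       [ 9.86934818e-01,  7.28773798e-03,  1.60955131e-01,
        -5.66888322e+02],
       [-1.60821287e-01, -1.62479291e-02,  9.86849795e-01,
        -7.89031999e+02],
       [ 0.00000000e+00,  0.00000000e+00,  0.00000000e+00,
         1.00000000e+00]])}
{'fov_y': 63.71060764747889, 'cx': 314.8348222004582, 'cy': 240.3730366489114, 'k1': 0.014034950650226632, 'hand_eye': array([[ 9.99999655e-01,  5.53644515e-04,  6.19213563e-04,
        -7.56707342e-01],
       [ 7.22201750e-04, -9.47790722e-01, -3.18892186e-01,
        -8.18659163e+01],
       [ 4.10331960e-04,  3.18892523e-01, -9.47790794e-01,
        -1.42875440e+02],
       [ 0.00000000e+00,  0.00000000e+00,  0.00000000e+00,
         1.00000000e+00]])}
```

View pics/top0.png

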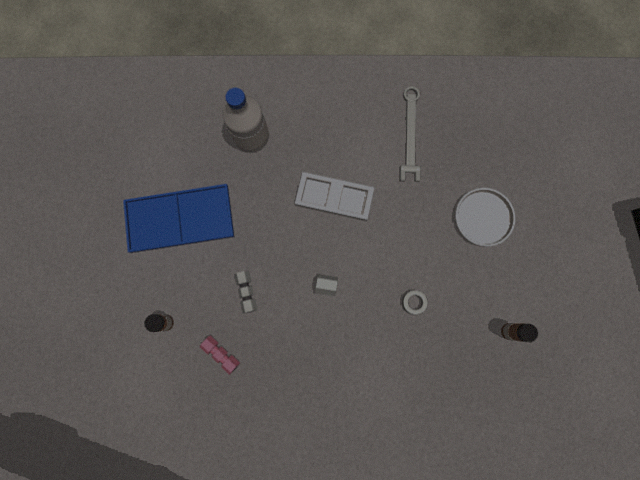

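View pics/scene0.png

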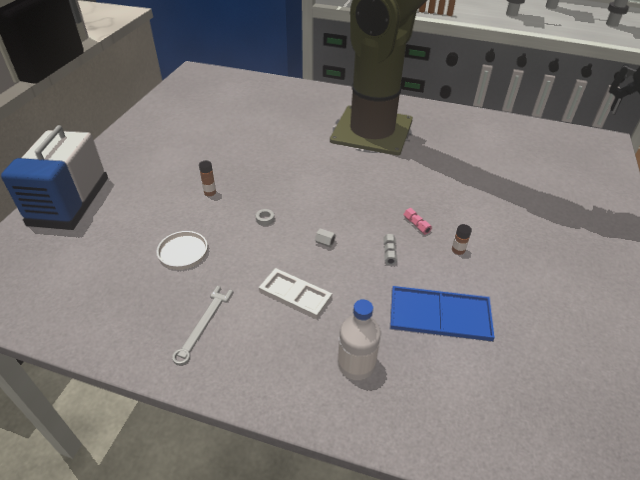

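The top picture is oriented with +x up and +y left. In it I see:
- tray at (180,218), rack at (335,196) and dish at (485,217)
- union at (245,292), nut at (326,285) and collar at (415,302)
- short vial at (160,323) and tall vial at (520,332)
- pink look-alike at (219,355), which I'll leave alone

The scene view agrees.

```bash
cat > h.py <<'E'
from workcell import *
import cv2, numpy as np
from scipy.spatial.transform import Rotation as R
def cam(n,s=None):
    c=calibration(n); f=240/np.tan(np.radians(c['fov_y']/2))
    if n=='wrist':
        q=s['eef_rot']; T=np.eye(4); T[:3,:3]=R.from_quat([q[1],q[2],q[3],q[0]]).as_matrix(); T[:3,3]=s['eef_pos']
        M=T@c['hand_eye']
    else: M=np.linalg.inv(c['world_to_cam'])
    return f,c['cx'],c['cy'],c['k1'],M
def slopes(uv,C):
    f,cx,cy,k1,M=C; d=(np.asarray(uv,float)-[cx,cy])/f; r=np.linalg.norm(d,axis=-1,keepdims=True); ru=r.copy()
    for _ in range(8): ru=r/(1+k1*ru**2)
    return d/(1+k1*ru**2)
def plane(uv,z,C):   # rays onto world z
    s=slopes(uv,C); M=C[4]; d=np.c_[s[:,0],-s[:,1],-np.ones(len(s))]@M[:3,:3].T; o=M[:3,3]
    return o+d*((z-o[2])/d[:,2])[:,None]
def cloud(d,C):      # 480x640x3 world points from depth
    v,u=np.mgrid[0:480,0:640]; s=slopes(np.stack([u,v],-1),C); M=C[4]
    P=np.stack([s[...,0]*d,-s[...,1]*d,-d],-1)@M[:3,:3].T+M[:3,3]; P[d<=0]=np.nan; return P
def yaw(s): # tool x axis direction, deg
    q=s['eef_rot']; x=R.from_quat([q[1],q[2],q[3],q[0]]).apply([1,0,0]); return np.degrees(np.arctan2(x[1],x[0]))
E
python3 - <<'E'
from h import *
C=cam('top'); D=np.load('top0.npz'); p,d=D['p'],D['d']; P=cloud(d,C); print('cam',C[4][:3,3])
print('bench z', [round(float(np.nanmedian(P[a:a+10,b:b+10,2])),1) for a,b in((400,400),(250,300),(250,560),(270,100))])
hsv=cv2.cvtColor(p,cv2.COLOR_RGB2HSV)
def rep(n,box,z,mode,ztop):
    u0,v0,u1,v1=box; sub=np.zeros((480,640),np.uint8)
    if mode=='blue': m=(hsv[...,0]>100)&(hsv[...,0]<130)&(hsv[...,1]>120)
    elif mode=='z': m=(P[...,2]>z)
    else: m=hsv[...,2]>z
    sub[v0:v1,u0:u1]=m[v0:v1,u0:u1]
    c=max(cv2.findContours(sub,cv2.RETR_EXTERNAL,cv2.CHAIN_APPROX_NONE)[0],key=cv2.contourArea)
    uv=c[:,0,:].astype(float); X=plane(uv,ztop,C)[:,:2].astype(np.float32)
    r=cv2.minAreaRect(X); b=cv2.boxPoints(r); e=b[1]-b[0]; e2=b[2]-b[1]; L=e if np.linalg.norm(e)>np.linalg.norm(e2) else e2
    zz=P[...,2][sub>0]
    print(n,'c',np.round(r[0],1),'size',np.round(r[1],1),'long deg',round(float(np.degrees(np.arctan2(L[1],L[0])))%180,1),'z90',np.round(np.nanpercentile(zz,[50,95]),1))
rep('tray',(110,170,250,265),0,'blue',12)
rep('rack',(285,160,385,230),110,'v',15)
rep('dish',(445,180,525,255),110,'v',14)
rep('dishz',(445,180,525,255),8,'z',14)
rep('union',(228,262,265,320),10,'z',18)
rep('unionV',(228,262,265,320),110,'v',18)
rep('nut',(306,268,348,300),12,'z',25)
rep('nutV',(306,268,348,300),110,'v',25)
rep('collar',(395,282,435,322),8,'z',16)
rep('collarV',(395,282,435,322),110,'v',16)
rep('tall',(480,310,550,350),80,'z',88)
rep('short',(140,305,185,340),58,'z',66)
rep('reagent',(215,80,275,155),150,'z',170)
rep('wrench',(390,80,430,190),110,'v',6)
rep('pink',(190,330,245,380),10,'z',20)
E
```

```text
cam [432.47309599   3.09517262 870.07483079]
bench z [-0.3, -0.6, 0.5, -0.9]
tray c [614.4 279.6] size [100.3 196. ] long deg 99.3 z90 [ 3.4 11.3]
rack c [657.9  -8.8] size [136.1  62.3] long deg 77.8 z90 [10.7 16.3]
dish c [ 620.2 -284.4] size [106.3 107. ] long deg 90.4 z90 [ 3.4 14.4]
dishz c [ 618.9 -283.6] size [106.9 108.9] long deg 134.0 z90 [13.4 16.2]
union c [479.4 148.7] size [72.7 27.5] long deg 14.6 z90 [20.5 24.5]
unionV c [455.1 144. ] size [18.2 12.9] long deg 15.9 z90 [22.7 25.2]
nut c [491.9   4.8] size [36.5 34.2] long deg 81.1 z90 [27.8 31.2]
nutV c [493.7   4.5] size [35.3 17.1] long deg 81.1 z90 [29.5 31.5]
collar c [ 463.9 -151.7] size [38.7 44.3] long deg 90.4 z90 [15.7 18.3]
collarV c [ 463.9 -152.6] size [38.9 38.8] long deg 89.0 z90 [16.  18.3]
tall c [ 413.7 -319.5] size [26.9 30.7] long deg 90.2 z90 [87.9 90.2]
short c [423.6 293.6] size [28.1 30.8] long deg 90.8 z90 [65.  67.3]
reagent c [772.7 149. ] size [37.5 28.7] long deg 19.7 z90 [169.  171.2]
wrench c [ 793.5 -158.2] size [144.7  28.8] long deg 1.1 z90 [7.2 9.8]
pink c [370.3 190.5] size [72.2 26.4] long deg 49.3 z90 [20.7 24.6]
```

Every measured size and height matches the specification. I'll start with the short vial at (424, 294), keeping the jaws roughly radial.

>>> step_arm:
  offset:
    - [0.165, -0.187, -0.02]
    - [0.165, -0.187, -0.02]
    - [0.165, -0.187, -0.02]
    - [0.165, -0.187, -0.02]
    - [0.165, -0.187, -0.02]
  spin: [-8, -16, -24, -32, -40]
  grip: [1, 1, 1, 1, 1]

```text
clock: 0.6
eef_pos: [315.7, 417.8, 210.4]
eef_rot: [0.0, 0.952, 0.307, -0.001]
contact_force: [0.3, 1.1, -0.0]
width: 85.7
```

>>> step_arm:
  offset:
    - [0.05, -0.06, -0.02]
    - [0.09, -0.11, -0.02]
    - [0.109, -0.125, -0.02]
    - [0.109, -0.125, -0.02]
    - [0.109, -0.125, -0.02]
  spin: [0, 0, 0, 0, 0]
  grip: [1, 1, 1, 1, 1]

```text
clock: 1.1
eef_pos: [427.3, 288.6, 189.9]
eef_rot: [0.002, 0.953, 0.304, -0.001]
contact_force: [-0.1, -0.6, 0.2]
width: 85.5
```

```bash
cat >> h.py <<'E'
def wlook(name,ctr,rad,zlo,zhi):  # wrist depth: xy extents of points near ctr between heights
    s=sense(); C=cam('wrist',s); p,d=snapshot('wrist'); cv2.imwrite(f'pics/{name}.png',p[:,:,::-1]); P=cloud(d,C)
    m=(np.hypot(P[...,0]-ctr[0],P[...,1]-ctr[1])<rad)&(P[...,2]>zlo)&(P[...,2]<zhi)
    X=P[m]; print('tcp',np.round(s['eef_pos'],1),'yaw',round(yaw(s),1),'n',len(X))
    if len(X)<10: return
    r=cv2.minAreaRect(X[:,:2].astype(np.float32)); b=cv2.boxPoints(r); e,e2=b[1]-b[0],b[2]-b[1]; L=e if np.linalg.norm(e)>np.linalg.norm(e2) else e2
    print('c',np.round(r[0],1),'size',np.round(r[1],1),'long',round(float(np.degrees(np.arctan2(L[1],L[0])))%180,1),'z',np.round(np.percentile(X[:,2],[5,50,95]),1))
E
python3 - <<'E'
from h import *
wlook('w1',(424,294),45,58,75)
E
```

```text
tcp [427.3 288.6 189.9] yaw 35.3 n 1366
c [422.7 295.5] size [29.4 29.2] long 56.6 z [64.2 66.3 67.4]
```

View pics/w1.png

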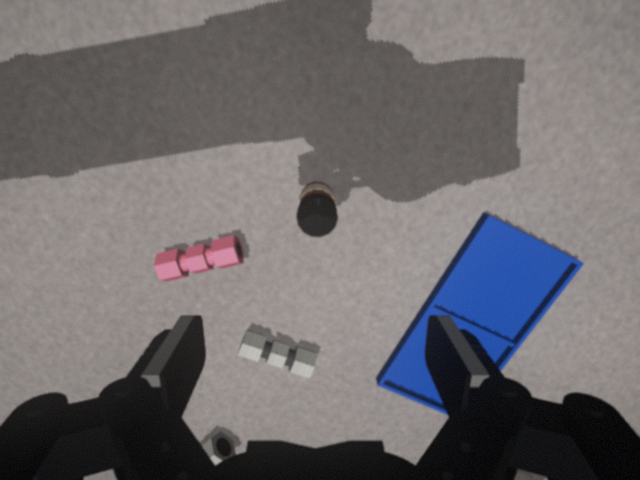

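The wrist view shows the short vial at (317,213). The wrist depth puts its axis at (423,295), within 2 mm of the top view, so I'll descend.

>>> step_arm:
  offset:
    - [-0.004, 0.006, -0.045]
    - [-0.004, 0.006, -0.09]
    - [-0.004, 0.006, -0.13]
    - [-0.004, 0.006, -0.165]
    - [-0.004, 0.006, -0.168]
  spin: [0, 0, 0, 0, 0]
  grip: [1, 1, 1, 1, 1]

```text
clock: 1.65
eef_pos: [417.7, 297.6, 18.5]
eef_rot: [0.001, 0.952, 0.307, -0.005]
contact_force: [-0.3, 0.0, 0.9]
width: 85.6
```

>>> step_arm:
  offset:
    - [0, 0, 0]
    - [0, 0, 0]
    - [0, 0, 0]
    - [0, 0, 0]
    - [0, 0, 0]
  spin: [0, 0, 0, 0, 0]
  grip: [0.5, 0.3, 0, 0, 0]

```text
clock: 2.15
eef_pos: [418.7, 298.5, 20.2]
eef_rot: [0.001, 0.952, 0.307, -0.003]
contact_force: [-0.8, -0.4, 6.6]
width: 28.7
```

>>> step_arm:
  offset:
    - [0, 0, 0]
    - [0, 0, 0]
    - [0, 0, 0]
    - [0, 0, 0]
    - [0, 0, 0]
  spin: [0, 0, 0, 0, 0]
  grip: [0, 0, 0, 0, 0]

```text
clock: 2.65
eef_pos: [418.7, 298.4, 20.3]
eef_rot: [0.001, 0.952, 0.307, -0.003]
contact_force: [-0.5, -0.2, 2.0]
width: 28.5
```

>>> step_arm:
  offset:
    - [0, 0, 0.015]
    - [0, 0, 0.04]
    - [0, 0, 0.06]
    - [0, 0, 0.06]
    - [0, 0, 0.06]
  spin: [0, 0, 0, 0, 0]
  grip: [0, 0, 0, 0, 0]

```text
clock: 3.15
eef_pos: [418.7, 298.4, 80.3]
eef_rot: [0.001, 0.952, 0.307, -0.003]
contact_force: [0.4, -0.9, -0.6]
width: 28.7
```

>>> step_arm:
  offset:
    - [0.03, -0.03, 0]
    - [0.06, -0.06, 0]
    - [0.09, -0.09, 0]
    - [0.12, -0.12, 0]
    - [0.14, -0.14, 0]
  spin: [-5, -12, -20, -27, -33]
  grip: [0, 0, 0, 0, 0]

```text
clock: 3.65
eef_pos: [560.3, 154.6, 78.9]
eef_rot: [0.001, 1.0, 0.02, -0.003]
contact_force: [1.0, -0.5, -1.1]
width: 28.8
```

>>> step_arm:
  offset:
    - [0.03, -0.035, 0]
    - [0.06, -0.07, 0]
    - [0.085, -0.1, 0]
    - [0.105, -0.13, 0]
    - [0.105, -0.13, 0]
  spin: [-5, -10, -14, -14, -14]
  grip: [0, 0, 0, 0, 0]

```text
clock: 4.15
eef_pos: [667.4, 15.9, 77.5]
eef_rot: [0.004, 0.994, -0.106, -0.002]
contact_force: [-0.8, -0.9, 0.5]
width: 28.6
```

```bash
cat >> h.py <<'E'
def tlook(name,ctr,rad,zlo,zhi):
    C=cam('top'); s=sense(); p,d=snapshot('top'); cv2.imwrite(f'pics/{name}.png',p[:,:,::-1]); P=cloud(d,C)
    m=(np.hypot(P[...,0]-ctr[0],P[...,1]-ctr[1])<rad)&(P[...,2]>zlo)&(P[...,2]<zhi); X=P[m]
    print('top: tcp',np.round(s['eef_pos'],1),'yaw',round(yaw(s),1),'n',len(X))
    if len(X)<8: return
    r=cv2.minAreaRect(X[:,:2].astype(np.float32)); print('c',np.round(r[0],1),'size',np.round(r[1],1),'ang',round(r[2],1),'z',np.round(np.percentile(X[:,2],[5,50,95]),1))
E
python3 - <<'E'
from h import *
s=sense(); wlook('w2',s['eef_pos'][:2],22,100,140); print(s['width'])
E
```

```text
tcp [667.4  15.9  77.5] yaw -12.2 n 12133
c [666.7  12.4] size [32.8 39.1] long 168.3 z [103.3 122.9 128.4]
28.637392356642213
```

Run:
```python
from h import *
s=sense(); wlook('w3',s['eef_pos'][:2],26,121,130)
```

```text
tcp [665.5  19.9  77.1] yaw -12.0 n 7380
c [664.8  16.8] size [33.9 47.1] long 167.7 z [121.9 123.1 127.3]
```

View pics/w2.png

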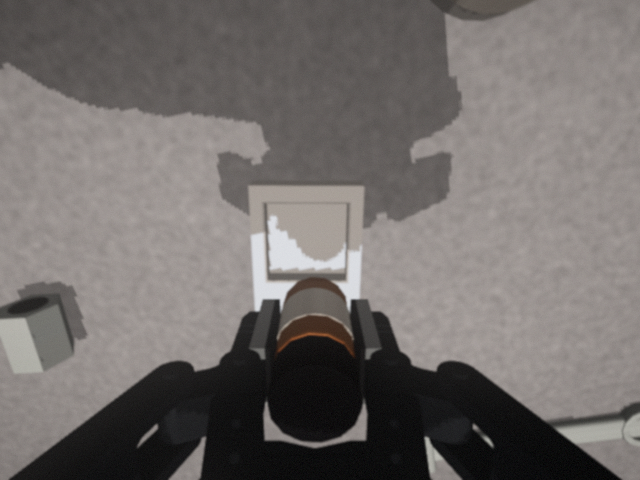

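Run:
```python
from h import *
s=sense(); s['eef_pos']=np.array([667.4,15.9,77.5])
C=cam('wrist',s); X=plane([[316,440],[316,345],[268,395],[363,395]],123.5,C); T=np.array(s['eef_pos'])
q=s['eef_rot'];Rm=R.from_quat([q[1],q[2],q[3],q[0]])
print(np.round(X,1)); print('tool frame',np.round(Rm.inv().apply(X-T),1), 'yaw',yaw(s))
```

```text
[[664.5  -2.3 123.5]
 [671.7  32.1 123.5]
 [653.7  17.7 123.5]
 [682.1  11.9 123.5]]
tool frame [[  0.5  18.6 -46. ]
 [  0.5 -16.6 -46.1]
 [-14.2   1.2 -45.9]
 [ 14.8   1.  -46.1]] yaw -11.842136551791436
```

The cap's far edge at (316,440) puts the vial axis about 4 mm towards tool +y from the TCP. Bay A's centre is at (665.3,25.4), so the TCP has to be at about (666,29.5).

>>> step_arm:
  offset:
    - [0.001, 0.0095, 0]
    - [0.001, 0.0095, 0]
    - [0.001, 0.0095, -0.02]
    - [0.001, 0.0095, -0.035]
    - [0.001, 0.0095, -0.035]
  spin: [0, 0, 0, 0, 0]
  grip: [0, 0, 0, 0, 0]

```text
clock: 4.75
eef_pos: [662.8, 33.9, 39.4]
eef_rot: [0.001, 0.995, -0.102, -0.008]
contact_force: [-0.5, -0.4, -0.3]
width: 28.8
```

>>> step_arm:
  offset:
    - [0.003, -0.0045, 0]
    - [0.003, -0.0045, 0]
    - [0.003, -0.0045, 0]
    - [0.003, -0.0045, 0]
  spin: [0, 0, 0, 0]
  grip: [0, 0, 0, 0]

```text
clock: 5.15
eef_pos: [666.3, 29.3, 40.1]
eef_rot: [0.001, 0.995, -0.102, -0.007]
contact_force: [0.4, 0.1, -0.4]
width: 29.0
```

Run:
```python
from h import *
s=sense(); wlook('w4',s['eef_pos'][:2],26,80,94); print(sense()['eef_pos'])
```

```text
tcp [666.3  29.3  40.1] yaw -11.8 n 8523
c [665.6  26.4] size [33.6 47. ] long 168.6 z [81.8 86.  91. ]
[666.14298746  29.3891674   39.96412539]
```

View pics/w4.png

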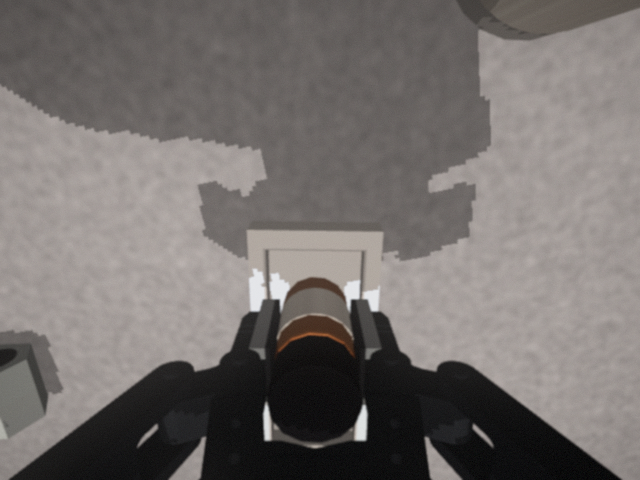

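The vial (cap around (316,390)) sits over the bay, whose inner edges are at columns 268–362. I'll lower it.

>>> step_arm:
  offset:
    - [0, 0, -0.008]
    - [0, 0, -0.014]
    - [0, 0, -0.016]
    - [0, 0, -0.016]
    - [0, 0, -0.016]
  spin: [0, 0, 0, 0, 0]
  grip: [0, 0, 0, 0, 0]

```text
clock: 5.7
eef_pos: [666.0, 29.4, 23.7]
eef_rot: [0.001, 0.995, -0.102, -0.007]
contact_force: [0.7, -0.3, -1.2]
width: 28.8
```

>>> step_arm:
  offset:
    - [0, 0, 0]
    - [0, 0, 0]
    - [0, 0, 0]
    - [0, 0, 0]
    - [0, 0, 0]
  spin: [0, 0, 0, 0, 0]
  grip: [0.45, 0.6, 0.7, 0.7, 0.7]

```text
clock: 6.2
eef_pos: [666.1, 29.4, 23.7]
eef_rot: [0.001, 0.995, -0.102, -0.007]
contact_force: [-0.8, 0.7, 0.5]
width: 59.8
```

>>> step_arm:
  offset:
    - [0, 0, 0.03]
    - [0, 0, 0.07]
    - [0, 0, 0.12]
    - [0, 0, 0.16]
    - [0, 0, 0.16]
  spin: [0, 0, 0, 0, 0]
  grip: [0.7, 0.7, 0.7, 0.7, 0.7]

```text
clock: 6.7
eef_pos: [670.5, 29.2, 190.7]
eef_rot: [0.0, 0.995, -0.103, -0.001]
contact_force: [0.7, -0.6, 0.7]
width: 59.9
```

Run:
```python
from h import *
wlook('w5',(665,25),26,62,75)
```

```text
tcp [670.5  29.2 190.7] yaw -11.8 n 1321
c [664.5  24.8] size [29.2 29.1] long 68.4 z [66.8 69.2 70.3]
```

The short vial is seated at (664.5,24.8) with its top at 69 mm. Next is the tall vial.

>>> step_arm:
  offset:
    - [-0.027, -0.037, 0]
    - [-0.054, -0.074, 0]
    - [-0.081, -0.111, 0]
    - [-0.108, -0.148, 0]
    - [-0.135, -0.185, 0]
  spin: [0, 0, 0, 0, 0]
  grip: [1, 1, 1, 1, 1]

```text
clock: 7.25
eef_pos: [531.1, -156.6, 186.1]
eef_rot: [0.0, 0.995, -0.102, -0.005]
contact_force: [0.1, -0.2, -0.1]
width: 85.5
```

>>> step_arm:
  offset:
    - [-0.027, -0.037, 0]
    - [-0.054, -0.074, 0]
    - [-0.081, -0.111, 0]
    - [-0.115, -0.155, 0]
    - [-0.115, -0.155, 0]
  spin: [0, 0, 0, 0, 0]
  grip: [1, 1, 1, 1, 1]

```text
clock: 7.75
eef_pos: [409.2, -317.7, 185.0]
eef_rot: [0.002, 0.994, -0.108, -0.008]
contact_force: [-0.3, -0.2, 0.6]
width: 85.4
```

>>> step_arm:
  offset:
    - [0, 0, 0]
    - [0, 0, 0]
  spin: [0, 0]
  grip: [1, 1]

```text
clock: 7.95
eef_pos: [408.5, -317.2, 184.1]
eef_rot: [0.001, 0.994, -0.108, -0.009]
contact_force: [0.3, 0.7, -0.1]
width: 85.4
```

Run:
```python
from h import *
wlook('w6',(414,-319),35,80,95)
```

```text
tcp [ 408.5 -317.2  184.1] yaw -12.4 n 1618
c [ 412.8 -320.4] size [29.1 29.1] long 168.5 z [84.8 88.2 89.4]
```

>>> step_arm:
  offset:
    - [0.0045, -0.0035, -0.02]
    - [0.0045, -0.0035, -0.06]
    - [0.0045, -0.0035, -0.1]
    - [0.0045, -0.0035, -0.13]
    - [0.0045, -0.0035, -0.13]
  spin: [0, 0, 0, 0, 0]
  grip: [1, 1, 1, 1, 1]

```text
clock: 8.5
eef_pos: [413.4, -316.2, 50.8]
eef_rot: [-0.001, 0.994, -0.105, -0.012]
contact_force: [-0.4, -0.3, 0.7]
width: 85.2
```

>>> step_arm:
  offset:
    - [0, 0, 0]
  spin: [0]
  grip: [1]

```text
clock: 8.6
eef_pos: [414.4, -315.4, 51.1]
eef_rot: [-0.001, 0.994, -0.105, -0.011]
contact_force: [-0.2, -0.2, 0.3]
width: 85.5
```

>>> step_arm:
  offset:
    - [-0.001, -0.005, -0.01]
    - [-0.001, -0.005, -0.023]
    - [-0.001, -0.005, -0.023]
    - [-0.001, -0.005, -0.023]
    - [-0.001, -0.005, -0.023]
  spin: [0, 0, 0, 0, 0]
  grip: [1, 1, 1, 0.6, 0.4]

```text
clock: 9.1
eef_pos: [413.5, -320.6, 28.5]
eef_rot: [-0.001, 0.994, -0.105, -0.011]
contact_force: [-0.3, -1.1, -0.2]
width: 59.1
```

>>> step_arm:
  offset:
    - [0, 0, 0]
    - [0, 0, 0]
    - [0, 0, 0]
    - [0, 0, 0]
    - [0, 0, 0]
  spin: [0, 0, 0, 0, 0]
  grip: [0, 0, 0, 0, 0]

```text
clock: 9.6
eef_pos: [413.6, -320.7, 29.0]
eef_rot: [-0.001, 0.994, -0.105, -0.011]
contact_force: [-0.5, -0.0, 5.5]
width: 28.9
```

>>> step_arm:
  offset:
    - [0, 0, 0.015]
    - [0, 0, 0.04]
    - [0, 0, 0.06]
    - [0, 0, 0.06]
    - [0, 0, 0.06]
  spin: [0, 0, 0, 0, 0]
  grip: [0, 0, 0, 0, 0]

```text
clock: 10.1
eef_pos: [413.7, -320.7, 88.9]
eef_rot: [-0.001, 0.994, -0.105, -0.011]
contact_force: [0.1, -0.3, -0.8]
width: 29.0
```

>>> step_arm:
  offset:
    - [0.025, 0.03, 0]
    - [0.055, 0.065, 0]
    - [0.082, 0.097, 0]
    - [0.11, 0.13, 0]
    - [0.135, 0.16, 0]
  spin: [0, 0, 0, 0, 0]
  grip: [0, 0, 0, 0, 0]

```text
clock: 10.6
eef_pos: [549.2, -158.3, 87.4]
eef_rot: [-0.001, 0.995, -0.104, -0.012]
contact_force: [0.0, -1.1, -1.2]
width: 28.9
```

>>> step_arm:
  offset:
    - [0.025, 0.03, 0]
    - [0.055, 0.065, 0]
    - [0.085, 0.095, 0]
    - [0.097, 0.11, 0]
    - [0.097, 0.11, 0]
  spin: [0, 0, 0, 0, 0]
  grip: [0, 0, 0, 0, 0]

```text
clock: 11.1
eef_pos: [647.5, -43.0, 85.5]
eef_rot: [-0.003, 0.995, -0.101, -0.012]
contact_force: [0.2, -0.5, -0.5]
width: 28.3
```

>>> step_arm:
  offset:
    - [0, 0, 0]
    - [0, 0, 0]
  spin: [0, 0]
  grip: [0, 0]

```text
clock: 11.3
eef_pos: [645.9, -43.9, 84.3]
eef_rot: [-0.003, 0.995, -0.101, -0.014]
contact_force: [0.2, -0.6, -1.3]
width: 28.5
```

>>> step_arm:
  offset:
    - [0.0045, 0.001, 0]
    - [0.0045, 0.001, -0.015]
    - [0.0045, 0.001, -0.034]
    - [0.0045, 0.001, -0.034]
    - [0.0045, 0.001, -0.034]
  spin: [0, 0, 0, 0, 0]
  grip: [0, 0, 0, 0, 0]

```text
clock: 11.8
eef_pos: [649.6, -43.4, 49.6]
eef_rot: [-0.002, 0.995, -0.102, -0.014]
contact_force: [0.5, -0.6, 0.3]
width: 28.6
```

Run:
```python
from h import *
wlook('w7',sense()['eef_pos'][:2],26,104,114); s=sense();q=s['eef_rot'];print(s['eef_pos'],R.from_quat([q[1],q[2],q[3],q[0]]).as_matrix()[:,2])
```

```text
tcp [649.6 -43.4  49.6] yaw -11.7 n 7689
c [651.1 -39.9] size [25.  47.1] long 173.9 z [105.  108.8 109.9]
[650.41265666 -43.37928795  50.39304954] [-0.02630061  0.00768405 -0.99962455]
```

View pics/w7.png

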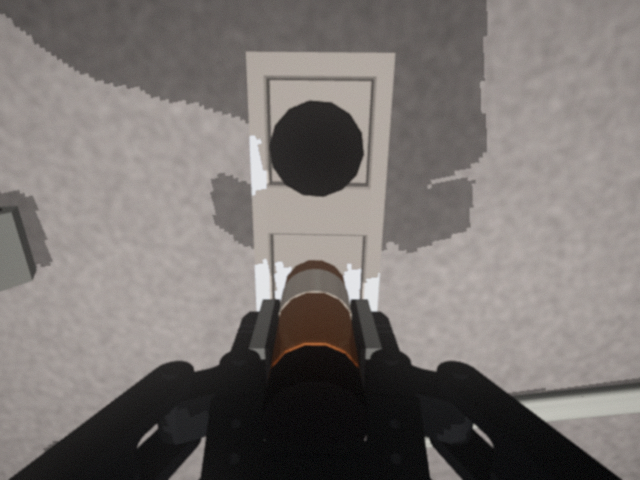

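The short vial's cap at (317,148) is centred in its bay. The tall vial is over the other bay, with edges at columns 272–365. I'll lower it.

>>> step_arm:
  offset:
    - [0, 0, -0.008]
    - [0, 0, -0.014]
    - [0, 0, -0.0175]
    - [0, 0, -0.0175]
    - [0, 0, -0.0175]
  spin: [0, 0, 0, 0, 0]
  grip: [0, 0, 0, 0, 0]

```text
clock: 12.35
eef_pos: [650.4, -43.3, 32.8]
eef_rot: [-0.002, 0.995, -0.102, -0.013]
contact_force: [-0.6, 0.5, -1.5]
width: 28.7
```

>>> step_arm:
  offset:
    - [0, 0, -0.001]
    - [0, 0, -0.001]
    - [0, 0, -0.001]
    - [0, 0, -0.001]
    - [0, 0, -0.001]
  spin: [0, 0, 0, 0, 0]
  grip: [0, 0.45, 0.6, 0.7, 0.7]

```text
clock: 12.85
eef_pos: [650.5, -43.3, 31.9]
eef_rot: [-0.002, 0.995, -0.102, -0.013]
contact_force: [0.1, 0.4, 0.3]
width: 59.4
```

>>> step_arm:
  offset:
    - [0, 0, 0.03]
    - [0, 0, 0.07]
    - [0, 0, 0.12]
    - [0, 0, 0.16]
    - [0, 0, 0.16]
  spin: [0, 0, 0, 0, 0]
  grip: [0.7, 0.7, 0.7, 0.7, 0.7]

```text
clock: 13.35
eef_pos: [654.7, -44.1, 198.6]
eef_rot: [-0.003, 0.995, -0.102, -0.007]
contact_force: [0.4, 0.4, 0.7]
width: 59.8
```

Run:
```python
from h import *
wlook('w8',(650,-43),26,80,100)
```

```text
tcp [654.7 -44.1 198.6] yaw -11.7 n 1525
c [649.7 -42.9] size [28.9 29.2] long 116.6 z [85.6 91.3 92.4]
```

The tall vial is seated at (650,-43) with its top at 91 mm. The nut is next.

>>> step_arm:
  offset:
    - [-0.045, 0.013, 0]
    - [-0.09, 0.027, -0.01]
    - [-0.13, 0.04, -0.03]
    - [-0.16, 0.049, -0.06]
    - [-0.16, 0.049, -0.06]
  spin: [0, 1, 2, 3, 3]
  grip: [1, 1, 1, 1, 1]

```text
clock: 13.9
eef_pos: [483.1, 6.7, 131.8]
eef_rot: [-0.002, 0.997, -0.074, -0.018]
contact_force: [-0.3, -0.1, 0.7]
width: 85.3
```

>>> step_arm:
  offset:
    - [0, 0, 0]
    - [0, 0, 0]
  spin: [0, 0]
  grip: [1, 1]

```text
clock: 14.1
eef_pos: [482.8, 6.7, 131.2]
eef_rot: [-0.002, 0.997, -0.074, -0.019]
contact_force: [0.8, -0.5, -0.2]
width: 85.7
```

Run:
```python
from h import *
wlook('w9',(492,5),40,25,40)
```

```text
tcp [482.8   6.7 131.2] yaw -8.5 n 1820
c [492.8   5.2] size [37.1 24. ] long 81.4 z [26.  30.1 31.3]
```

>>> step_arm:
  offset:
    - [0.01, -0.002, -0.02]
    - [0.01, -0.002, -0.05]
    - [0.01, -0.002, -0.08]
    - [0.01, -0.002, -0.08]
    - [0.01, -0.002, -0.08]
  spin: [0, 0, 0, 0, 0]
  grip: [1, 1, 1, 1, 1]

```text
clock: 14.65
eef_pos: [494.5, 4.2, 51.9]
eef_rot: [-0.002, 0.997, -0.075, -0.018]
contact_force: [0.9, -0.5, -0.1]
width: 85.3
```

>>> step_arm:
  offset:
    - [-0.002, 0.001, -0.02]
    - [-0.002, 0.001, -0.04]
    - [-0.002, 0.001, -0.049]
    - [-0.002, 0.001, -0.049]
    - [-0.002, 0.001, -0.049]
  spin: [0, 0, 0, 0, 0]
  grip: [1, 1, 1, 0.8, 0.6]

```text
clock: 15.15
eef_pos: [493.3, 5.1, 3.9]
eef_rot: [-0.002, 0.997, -0.075, -0.017]
contact_force: [-1.0, 0.2, -0.6]
width: 59.2
```

>>> step_arm:
  offset:
    - [0, 0, 0]
    - [0, 0, 0]
    - [0, 0, 0]
    - [0, 0, 0]
    - [0, 0, 0]
  spin: [0, 0, 0, 0, 0]
  grip: [0, 0, 0, 0, 0]

```text
clock: 15.65
eef_pos: [494.0, 5.0, 5.3]
eef_rot: [-0.002, 0.997, -0.075, -0.016]
contact_force: [-1.2, 0.2, 9.2]
width: 32.2
```

>>> step_arm:
  offset:
    - [0, 0, 0.015]
    - [0, 0, 0.04]
    - [0, 0, 0.06]
    - [0, 0, 0.06]
    - [0, 0, 0.06]
  spin: [0, 0, 0, 0, 0]
  grip: [0, 0, 0, 0, 0]

```text
clock: 16.15
eef_pos: [494.3, 5.1, 65.6]
eef_rot: [-0.002, 0.997, -0.075, -0.015]
contact_force: [0.1, 0.3, -1.8]
width: 31.8
```

>>> step_arm:
  offset:
    - [0.02, 0.04, 0]
    - [0.042, 0.08, 0]
    - [0.064, 0.12, 0]
    - [0.086, 0.16, 0]
    - [0.105, 0.19, 0]
  spin: [4, 8, 12, 16, 18]
  grip: [0, 0, 0, 0, 0]

```text
clock: 16.65
eef_pos: [598.9, 198.9, 64.1]
eef_rot: [-0.0, 0.996, 0.085, -0.016]
contact_force: [-0.2, 0.5, -1.7]
width: 32.1
```

>>> step_arm:
  offset:
    - [0.018, 0.027, 0]
    - [0.018, 0.027, 0]
    - [0.018, 0.027, 0]
    - [0.018, 0.027, 0]
  spin: [0, 0, 0, 0]
  grip: [0, 0, 0, 0]

```text
clock: 17.05
eef_pos: [615.8, 224.0, 62.9]
eef_rot: [0.001, 0.996, 0.084, -0.018]
contact_force: [-0.1, -0.1, -2.6]
width: 31.9
```

Now I'll lower it to the tray floor (4 mm), where the TCP should read about 9.5.

>>> step_arm:
  offset:
    - [0.006, 0.007, -0.01]
    - [0.006, 0.007, -0.03]
    - [0.006, 0.007, -0.045]
    - [0.006, 0.007, -0.052]
    - [0.006, 0.007, -0.052]
  spin: [0, 0, 0, 0, 0]
  grip: [0, 0, 0, 0, 0]

```text
clock: 17.55
eef_pos: [621.3, 230.3, 10.3]
eef_rot: [0.001, 0.996, 0.084, -0.019]
contact_force: [-0.0, 0.2, -2.0]
width: 32.1
```

>>> step_arm:
  offset:
    - [0, 0, 0]
  spin: [0]
  grip: [0]

```text
clock: 17.65
eef_pos: [621.5, 230.1, 10.2]
eef_rot: [0.001, 0.996, 0.083, -0.019]
contact_force: [-0.6, 0.6, -1.3]
width: 31.8
```

>>> step_arm:
  offset:
    - [0, 0, -0.001]
    - [0, 0, -0.001]
    - [0, 0, -0.001]
    - [0, 0, -0.001]
    - [0, 0, -0.001]
  spin: [0, 0, 0, 0, 0]
  grip: [0, 0.5, 0.6, 0.6, 0.6]

```text
clock: 18.15
eef_pos: [621.6, 230.1, 9.2]
eef_rot: [0.001, 0.996, 0.083, -0.018]
contact_force: [0.9, 0.5, 0.1]
width: 51.3
```

>>> step_arm:
  offset:
    - [0, 0, 0.03]
    - [0, 0, 0.07]
    - [0, 0, 0.11]
    - [0, 0, 0.12]
    - [0, 0, 0.12]
  spin: [0, 0, 0, 0, 0]
  grip: [0.6, 0.6, 1, 1, 1]

```text
clock: 18.65
eef_pos: [623.1, 230.6, 131.5]
eef_rot: [0.0, 0.996, 0.083, -0.016]
contact_force: [0.5, -0.4, -0.7]
width: 85.7
```

Run:
```python
from h import *
wlook('w10',(622,231),35,24,45)
```

```text
tcp [623.1 230.6 131.5] yaw 9.6 n 2369
c [621.5 230.1] size [30.7 37. ] long 99.5 z [25.1 33.8 35.3]
```

The nut lies flat at (621.5,230) with its top at 34 mm. For the union the jaws go across its axis, at yaw about -75.

>>> step_arm:
  offset:
    - [-0.03, -0.02, 0]
    - [-0.06, -0.035, 0]
    - [-0.09, -0.05, 0]
    - [-0.12, -0.065, 0]
    - [-0.14, -0.08, 0]
  spin: [-8, -16.5, -25, -33.5, -42]
  grip: [1, 1, 1, 1, 1]

```text
clock: 19.2
eef_pos: [477.7, 149.2, 127.9]
eef_rot: [-0.004, 0.959, -0.282, -0.02]
contact_force: [0.1, 0.8, 0.0]
width: 85.4
```

>>> step_arm:
  offset:
    - [0, 0, 0]
    - [0, 0, 0]
    - [0, 0, 0]
    - [0, 0, 0]
    - [0, 0, 0]
  spin: [-8, -16.5, -25, -33.5, -42]
  grip: [1, 1, 1, 1, 1]

```text
clock: 19.7
eef_pos: [476.3, 148.6, 126.2]
eef_rot: [-0.009, 0.793, -0.609, -0.018]
contact_force: [-0.3, -0.1, -0.5]
width: 85.3
```

>>> step_arm:
  offset:
    - [0, 0, 0]
    - [0, 0, 0]
  spin: [0, 0]
  grip: [1, 1]

```text
clock: 19.9
eef_pos: [475.0, 148.3, 124.9]
eef_rot: [-0.007, 0.794, -0.608, -0.018]
contact_force: [0.3, -0.3, 0.3]
width: 85.4
```

Run:
```python
from h import *
wlook('w11',(479.5,149),45,10,40); print(sense()['qpos'])
```

```text
tcp [475.  148.3 124.9] yaw -74.9 n 3892
c [479.6 150.3] size [72.7 27.5] long 14.2 z [13.3 22.1 25. ]
[-0.59377808  0.74376784  0.37498082  2.04951304 -0.66171551  0.48280986
 -1.01353715]
```

View pics/w11.png

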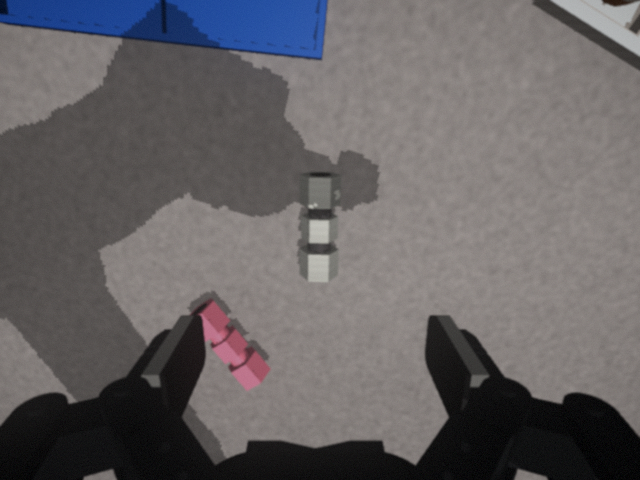

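The steel union shows at (319,228), straight between the jaws. The pink one at (235,345) is clear of the fingers. I'll descend.

>>> step_arm:
  offset:
    - [0.0045, 0.0015, -0.02]
    - [0.0045, 0.0015, -0.05]
    - [0.0045, 0.0015, -0.08]
    - [0.0045, 0.0015, -0.08]
    - [0.0045, 0.0015, -0.08]
  spin: [0, 0, 0, 0, 0]
  grip: [1, 1, 1, 1, 1]

```text
clock: 20.45
eef_pos: [479.7, 149.6, 45.3]
eef_rot: [-0.007, 0.794, -0.608, -0.019]
contact_force: [-0.0, 0.0, 0.6]
width: 85.3
```

>>> step_arm:
  offset:
    - [0, 0, -0.02]
    - [0, 0, -0.037]
    - [0, 0, -0.044]
    - [0, 0, -0.044]
    - [0, 0, -0.044]
  spin: [0, 0, 0, 0, 0]
  grip: [1, 1, 1, 0.8, 0.6]

```text
clock: 20.95
eef_pos: [480.3, 149.6, 2.3]
eef_rot: [-0.008, 0.794, -0.608, -0.018]
contact_force: [-0.6, -0.2, -0.6]
width: 58.8
```

>>> step_arm:
  offset:
    - [0, 0, 0]
    - [0, 0, 0]
    - [0, 0, 0]
    - [0, 0, 0]
    - [0, 0, 0]
  spin: [0, 0, 0, 0, 0]
  grip: [0, 0, 0, 0, 0]

```text
clock: 21.45
eef_pos: [480.8, 149.8, 3.3]
eef_rot: [-0.009, 0.794, -0.608, -0.018]
contact_force: [-0.4, 0.2, 8.3]
width: 22.9
```

>>> step_arm:
  offset:
    - [0, 0, 0.015]
    - [0, 0, 0.04]
    - [0, 0, 0.06]
    - [0, 0, 0.06]
    - [0, 0, 0.06]
  spin: [0, 0, 0, 0, 0]
  grip: [0, 0, 0, 0, 0]

```text
clock: 21.95
eef_pos: [480.8, 150.1, 63.4]
eef_rot: [-0.009, 0.794, -0.608, -0.018]
contact_force: [0.2, -0.3, -2.4]
width: 22.6
```

>>> step_arm:
  offset:
    - [0.02, 0.035, 0]
    - [0.045, 0.072, 0]
    - [0.07, 0.11, 0]
    - [0.098, 0.145, 0]
    - [0.125, 0.178, 0]
  spin: [-1, -2, -3, -4, -5]
  grip: [0, 0, 0, 0, 0]

```text
clock: 22.45
eef_pos: [605.3, 330.2, 61.6]
eef_rot: [-0.009, 0.767, -0.641, -0.018]
contact_force: [0.3, -0.6, -1.2]
width: 22.9
```

>>> step_arm:
  offset:
    - [0, 0, 0]
    - [0, 0, 0]
    - [0, 0, 0]
  spin: [0, 0, 0]
  grip: [0, 0, 0]

```text
clock: 22.75
eef_pos: [603.9, 328.2, 60.1]
eef_rot: [-0.007, 0.766, -0.642, -0.018]
contact_force: [0.1, -1.0, 0.1]
width: 23.2
```

Run:
```python
from h import *
wlook('w12',sense()['eef_pos'][:2],50,58,80); s=sense(); print(s['eef_pos'])
```

```text
tcp [603.9 328.2  60.1] yaw -79.9 n 8842
c [603.3 326.9] size [73.3 50. ] long 9.3 z [65.8 75.3 79.8]
[604.24526323 327.97985209  60.60118731]
```

View pics/w12.png

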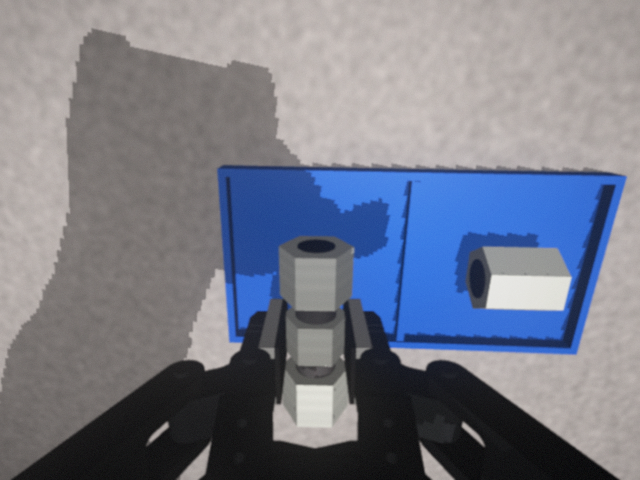

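The union is held level across its middle, with the nut lying in the other compartment at (520,280). I'll lower the union.

>>> step_arm:
  offset:
    - [0.002, 0, -0.015]
    - [0.002, 0, -0.03]
    - [0.002, 0, -0.045]
    - [0.002, 0, -0.052]
    - [0.002, 0, -0.052]
  spin: [0, 0, 0, 0, 0]
  grip: [0, 0, 0, 0, 0]

```text
clock: 23.3
eef_pos: [605.6, 327.5, 7.9]
eef_rot: [-0.006, 0.766, -0.642, -0.019]
contact_force: [0.3, -0.0, -0.6]
width: 22.6
```

>>> step_arm:
  offset:
    - [0, 0, 0]
  spin: [0]
  grip: [0]

```text
clock: 23.4
eef_pos: [605.7, 327.6, 7.5]
eef_rot: [-0.006, 0.766, -0.642, -0.019]
contact_force: [-0.1, 0.2, 2.3]
width: 22.6
```

>>> step_arm:
  offset:
    - [0, 0, 0]
    - [0, 0, 0]
    - [0, 0, 0]
    - [0, 0, 0]
    - [0, 0, 0]
  spin: [0, 0, 0, 0, 0]
  grip: [0.4, 0.5, 0.5, 0.5, 0.5]

```text
clock: 23.9
eef_pos: [605.7, 327.6, 7.5]
eef_rot: [-0.006, 0.766, -0.642, -0.019]
contact_force: [-0.1, -0.2, -0.5]
width: 42.8
```

>>> step_arm:
  offset:
    - [0, 0, 0.03]
    - [0, 0, 0.07]
    - [0, 0, 0.11]
    - [0, 0, 0.14]
    - [0, 0, 0.14]
  spin: [0, 0, 0, 0, 0]
  grip: [0.5, 0.5, 1, 1, 1]

```text
clock: 24.4
eef_pos: [609.1, 328.2, 153.0]
eef_rot: [-0.011, 0.766, -0.642, -0.016]
contact_force: [0.0, -0.5, 0.5]
width: 83.6
```

Run:
```python
from h import *
wlook('w13',(606,328),45,18,45)
```

```text
tcp [609.1 328.2 153. ] yaw -80.0 n 2980
c [604.8 326.6] size [73.  27.1] long 9.7 z [19.3 26.6 29. ]
```

The union lies flat at (605,327) with its top at 28 mm. The collar is next.

>>> step_arm:
  offset:
    - [-0.013, -0.045, 0]
    - [-0.026, -0.09, 0]
    - [-0.039, -0.135, 0]
    - [-0.052, -0.18, 0]
    - [-0.065, -0.225, 0]
  spin: [8, 16, 24, 32, 40]
  grip: [1, 1, 1, 1, 1]

```text
clock: 24.95
eef_pos: [540.7, 101.5, 149.3]
eef_rot: [-0.002, 0.941, -0.339, -0.02]
contact_force: [1.1, -0.0, 0.3]
width: 85.2
```

>>> step_arm:
  offset:
    - [-0.013, -0.045, 0]
    - [-0.026, -0.09, 0]
    - [-0.039, -0.135, 0]
    - [-0.052, -0.18, 0]
    - [-0.065, -0.225, 0]
  spin: [5, 10, 15, 20, 25]
  grip: [1, 1, 1, 1, 1]

```text
clock: 25.45
eef_pos: [474.3, -124.7, 148.4]
eef_rot: [0.003, 0.992, -0.125, -0.021]
contact_force: [0.3, -0.2, 0.2]
width: 85.6
```

>>> step_arm:
  offset:
    - [-0.01, -0.02, -0.02]
    - [-0.01, -0.02, -0.03]
    - [-0.01, -0.02, -0.03]
    - [-0.01, -0.02, -0.03]
  spin: [0, 0, 0, 0]
  grip: [1, 1, 1, 1]

```text
clock: 25.85
eef_pos: [464.6, -143.0, 117.9]
eef_rot: [0.002, 0.992, -0.124, -0.022]
contact_force: [0.1, 0.2, 0.8]
width: 85.4
```

Run:
```python
from h import *
wlook('w14',(464,-152),40,12,30)
```

```text
tcp [ 464.6 -143.   117.9] yaw -14.2 n 2080
c [ 463.3 -151.6] size [42.9 42.9] long 167.3 z [13.9 16.1 17.2]
```

>>> step_arm:
  offset:
    - [-0.001, -0.0085, -0.02]
    - [-0.001, -0.0085, -0.05]
    - [-0.001, -0.0085, -0.08]
    - [-0.001, -0.0085, -0.08]
    - [-0.001, -0.0085, -0.08]
  spin: [0, 0, 0, 0, 0]
  grip: [1, 1, 1, 1, 1]

```text
clock: 26.4
eef_pos: [464.5, -150.5, 38.7]
eef_rot: [0.002, 0.992, -0.123, -0.021]
contact_force: [0.3, -1.1, 0.3]
width: 85.3
```

>>> step_arm:
  offset:
    - [-0.001, -0.001, -0.02]
    - [-0.001, -0.001, -0.033]
    - [-0.001, -0.001, -0.038]
    - [-0.001, -0.001, -0.038]
    - [-0.001, -0.001, -0.038]
  spin: [0, 0, 0, 0, 0]
  grip: [1, 1, 1, 0.8, 0.7]

```text
clock: 26.9
eef_pos: [463.8, -151.6, 1.3]
eef_rot: [0.002, 0.992, -0.123, -0.021]
contact_force: [0.6, -0.5, 0.9]
width: 60.2
```

>>> step_arm:
  offset:
    - [0, 0, 0]
    - [0, 0, 0]
    - [0, 0, 0]
    - [0, 0, 0]
    - [0, 0, 0]
  spin: [0, 0, 0, 0, 0]
  grip: [0, 0, 0, 0, 0]

```text
clock: 27.4
eef_pos: [464.2, -151.8, 2.5]
eef_rot: [0.002, 0.992, -0.123, -0.02]
contact_force: [-0.8, 1.0, 9.2]
width: 41.2
```

>>> step_arm:
  offset:
    - [0, 0, 0.015]
    - [0, 0, 0.04]
    - [0, 0, 0.06]
    - [0, 0, 0.06]
    - [0, 0, 0.06]
  spin: [0, 0, 0, 0, 0]
  grip: [0, 0, 0, 0, 0]

```text
clock: 27.9
eef_pos: [464.4, -151.8, 62.7]
eef_rot: [0.002, 0.992, -0.123, -0.02]
contact_force: [0.2, 0.5, -0.7]
width: 41.4
```

>>> step_arm:
  offset:
    - [0.034, -0.029, 0]
    - [0.068, -0.058, 0]
    - [0.102, -0.087, 0]
    - [0.136, -0.116, 0]
    - [0.155, -0.132, 0]
  spin: [0, 0, 0, 0, 0]
  grip: [0, 0, 0, 0, 0]

```text
clock: 28.4
eef_pos: [621.2, -286.7, 61.4]
eef_rot: [0.003, 0.992, -0.123, -0.019]
contact_force: [0.1, -0.1, -1.4]
width: 41.0
```

>>> step_arm:
  offset:
    - [0, 0, 0]
    - [0, 0, 0]
    - [0, 0, 0]
  spin: [0, 0, 0]
  grip: [0, 0, 0]

```text
clock: 28.7
eef_pos: [619.4, -285.1, 60.1]
eef_rot: [0.002, 0.992, -0.123, -0.021]
contact_force: [0.4, 0.1, -0.8]
width: 40.8
```

>>> step_arm:
  offset:
    - [0, 0, -0.015]
    - [0, 0, -0.03]
    - [0, 0, -0.045]
    - [0, 0, -0.053]
    - [0, 0, -0.053]
  spin: [0, 0, 0, 0, 0]
  grip: [0, 0, 0, 0, 0]

```text
clock: 29.2
eef_pos: [618.8, -284.7, 6.2]
eef_rot: [0.002, 0.992, -0.123, -0.022]
contact_force: [0.3, 0.4, -1.4]
width: 41.2
```

>>> step_arm:
  offset:
    - [0, 0, 0]
    - [0, 0, 0]
    - [0, 0, 0]
    - [0, 0, 0]
    - [0, 0, 0]
  spin: [0, 0, 0, 0, 0]
  grip: [0, 0.55, 0.65, 0.65, 0.65]

```text
clock: 29.7
eef_pos: [618.9, -284.7, 6.2]
eef_rot: [0.002, 0.992, -0.123, -0.022]
contact_force: [-0.4, 0.7, -0.2]
width: 55.5
```

>>> step_arm:
  offset:
    - [0, 0, 0.03]
    - [0, 0, 0.07]
    - [0, 0, 0.11]
    - [0, 0, 0.15]
    - [0, 0, 0.18]
  spin: [0, 0, 0, 0, 0]
  grip: [0.65, 0.65, 1, 1, 1]

```text
clock: 30.2
eef_pos: [619.5, -285.2, 189.2]
eef_rot: [0.002, 0.992, -0.123, -0.02]
contact_force: [0.3, -0.0, 0.2]
width: 85.4
```

>>> step_arm:
  offset:
    - [-0.04, -0.02, 0]
    - [-0.08, -0.04, 0]
    - [-0.12, -0.06, 0.03]
    - [-0.16, -0.08, 0.06]
    - [-0.18, -0.1, 0.08]
  spin: [0, 0, 0, 0, 0]
  grip: [1, 1, 1, 1, 1]

```text
clock: 30.7
eef_pos: [436.6, -385.7, 270.7]
eef_rot: [0.002, 0.992, -0.124, -0.021]
contact_force: [0.1, -0.9, 0.6]
width: 85.8
```

Run:
```python
from h import *
tlook('t1',(620,-284),35,11,30)
tlook('t2',(665,25),24,60,75)
tlook('t3',(650,-43),24,80,100)
tlook('t4',(622,230),30,26,45)
tlook('t5',(605,327),45,18,45)
print(sense()['clock'],np.abs(sense()['qd']).max())
```

```text
top: tcp [ 436.6 -385.7  270.7] yaw -14.2 n 326
c [ 618.7 -285.2] size [40.5 43. ] ang 45.8 z [12.8 18.7 21.2]
top: tcp [ 432.4 -393.6  275.1] yaw -14.8 n 237
c [663.9  23.6] size [27.8 28.7] ang 89.9 z [64.9 68.3 70.7]
top: tcp [ 435.1 -391.9  273.5] yaw -14.7 n 260
c [648.8 -43.4] size [28.7 28.2] ang 87.8 z [83.8 90.3 92.8]
top: tcp [ 437.6 -388.5  271.6] yaw -14.5 n 277
c [620.2 229.4] size [26.8 36.9] ang 8.9 z [27.2 32.4 34.9]
top: tcp [ 439.2 -386.   270.1] yaw -14.3 n 474
c [604.2 324.6] size [72.6 25.4] ang 11.6 z [18.9 24.9 28.6]
30.95 0.024032621019700454
```

View pics/t5.png

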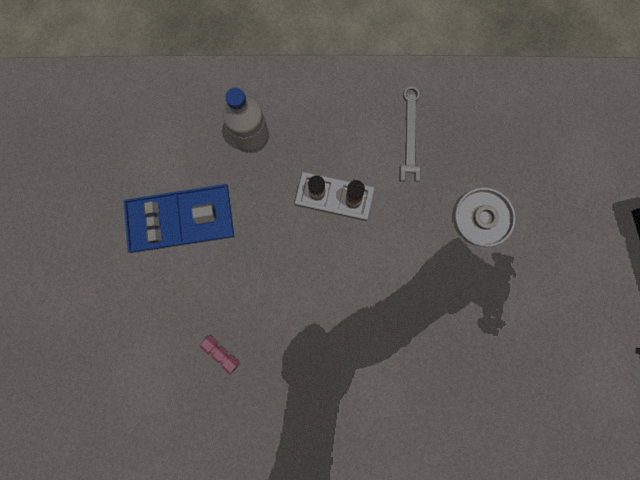

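The top view shows everything in place: union at (152,222), nut at (204,213), vials at (317,187) and (355,193), collar at (486,217). The bottle, wrench and pink part haven't moved. I'm handing the job in.

```bash
python3 -c "
from workcell import *
print(sign_off())"
```

```text
the job is handed in; nothing more can be done
None
```

I finished all five placements and handed the job in at about 31 s. The hand-in reported no verdict.

The last top-camera check, with the gripper open and clear of everything, showed:

| Item | Where it ended up | Top height |
|---|---|---|
| Short vial | about 2 mm from its rack bay centre | 68 mm |
| Tall vial | about 2 mm from its rack bay centre | 90 mm |
| Nut | about 3 mm from the centre of one tray compartment | 32 mm |
| Union | about 4 mm from the centre of the other tray compartment | 25–28 mm |
| Collar | about 1 mm from the dish centre | 19 mm |

- **Resting on the floors:** the heights match each item sitting on its floor. The vials went down almost vertical.
- **Left alone:** the reagent bottle, the wrench and the pink look-alike appear unmoved in the final picture.
- **Disagreements:** the top and wrist cameras differed by 1 to 2 mm. The arm also drifted a few millimetres after long moves and built up a tool tilt of about 2.5°, so I corrected its position before the placings. No check failed.

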